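# Set up the fruit rack for the lemons

## Task

Get the fruit rack ready and fill it: first draw the plywood divider straight up out of the rear slots of the rack and stand it fully home in the middle slots. Then clear the rack of limes, setting them down anywhere inside the tray, and lay every lemon lengthwise in a groove cradle of its own, settled down between both flanks and let go.

Things in the scene. Friction and masses are not known exactly. Their poses are not given: they have to be found in the camera images.
- rack: fixed wooden fruit rack, 230 (x) by 250 mm (y), origin on the worktop under the middle slots; +x points to its rear, away from the robot. Two V grooves run along x at y = +-50 mm: apex 12 mm above the worktop, flanks at 35 degrees up to 30 mm height, 26 mm each side. Cross bars at x = -101 (43 mm high), 0 and +101 mm (27 mm high) part each groove into two cradles. Side rails 34 mm high at y = +-121 mm.
- slot_middle (a point): middle slots of the rack: point midway between the two, at the height of their floors, 28 mm above the worktop; axes as the rack. Each slot is between posts 57 mm high at y = +-97 to 117 mm, with outer stops beyond; along x it is about 11 mm wide at the bottom, flaring to 14 mm at the top.
- slot_rear (a point): rear slots, like the middle ones, 112 mm behind them; same meaning
- divider_mid (a point): plywood divider panel, 8 mm thick (x), 220 mm wide (y), 54 mm high (z), 0.06 to 0.11 kg; the point is its centre. It starts upright in the rear slots, upper edge 82 mm above the worktop, 25 mm above the posts; seated, its centre is 27 mm above the slot floors. Pinch the middle of its upper edge, across the 8 mm.
- tray: fixed flat dark wooden tray in front of the sink, 104 mm (x) by 450 mm (y), walls 5 mm thick, rim 28 mm above the worktop. Its floor (8 mm) has 16 cross slats, 6 mm wide, 4 mm high, every 26 mm from y = -195 to +195 mm; round fruit rests on two of them, e.g. at y = 0 or +-26 mm. Origin on the worktop under its centre
- cradle_0 (a point): front left cradle of the rack: where the centre of a lemon lies when seated, 49 mm above the worktop (to within about 5 mm, as the fruit is uneven); axes as the rack, the groove runs along x
- cradle_1 (a point): front right cradle of the rack: where the centre of a lemon lies when seated, 49 mm above the worktop (to within about 5 mm, as the fruit is uneven); axes as the rack, the groove runs along x
- cradle_2 (a point): rear left cradle of the rack: where the centre of a lemon lies when seated, 49 mm above the worktop (to within about 5 mm, as the fruit is uneven); axes as the rack, the groove runs along x
- cradle_3 (a point): rear right cradle of the rack: where the centre of a lemon lies when seated, 49 mm above the worktop (to within about 5 mm, as the fruit is uneven); axes as the rack, the groove runs along x
- lime_1_mid (a point): a green lime, one of up to two alike (1 or 2 are present; an absent one is None), nearly round, 53x46x48 mm, 0.05 kg; it starts in a cradle, its centre about 41 mm above the worktop. The point is its centre, about 24 mm above a flat floor it lies on; its x axis is its slightly longer axis.
- lime_1: the same lime; origin at the underside as it first lay, 24 mm from its centre
- lime_2_mid (a point): a green lime, one of up to two alike (1 or 2 are present; an absent one is None), nearly round, 53x46x48 mm, 0.05 kg; it starts in a cradle, its centre about 41 mm above the worktop. The point is its centre, about 24 mm above a flat floor it lies on; its x axis is its slightly longer axis.
- lime_2: the same lime; origin at the underside as it first lay, 24 mm from its centre
- lemon_a_mid (a point): a yellow lemon, one of up to four alike (3 or 4 are present; an absent one is None): 78 mm long, 55 mm wide, 56 mm high, rigid, 0.07 to 0.15 kg. The point is its centre, about 28 mm above what it lies on; its x axis is the long axis of the fruit. It starts on its side in the tray, pointing about along x, and may roll about the long axis.
- lemon_a: the same lemon; origin at the underside as it first lay, 28 mm from its centre
- lemon_b_mid (a point): a yellow lemon, one of up to four alike (3 or 4 are present; an absent one is None): 78 mm long, 55 mm wide, 56 mm high, rigid, 0.07 to 0.15 kg. The point is its centre, about 28 mm above what it lies on; its x axis is the long axis of the fruit. It starts on its side in the tray, pointing about along x, and may roll about the long axis.
- lemon_b: the same lemon; origin at the underside as it first lay, 28 mm from its centre
- lemon_c_mid (a point): a yellow lemon, one of up to four alike (3 or 4 are present; an absent one is None): 78 mm long, 55 mm wide, 56 mm high, rigid, 0.07 to 0.15 kg. The point is its centre, about 28 mm above what it lies on; its x axis is the long axis of the fruit. It starts on its side in the tray, pointing about along x, and may roll about the long axis.
- lemon_c: the same lemon; origin at the underside as it first lay, 28 mm from its centre
- lemon_d_mid (a point): a yellow lemon, one of up to four alike (3 or 4 are present; an absent one is None): 78 mm long, 55 mm wide, 56 mm high, rigid, 0.07 to 0.15 kg. The point is its centre, about 28 mm above what it lies on; its x axis is the long axis of the fruit. It starts on its side in the tray, pointing about along x, and may roll about the long axis.
- lemon_d: the same lemon; origin at the underside as it first lay, 28 mm from its centre

How it is judged:
By the outcome, as a careful person would: the job done as asked, in the order asked, and still so for the second after the job is handed in, with the robot touching nothing.
Of lemon_a, lemon_b, lemon_c, lemon_d only 3 to 4 are there at a start; the rules pass over those that are not, and their reading is None.
Of lime_1, lime_2 only 1 to 2 are there at a start; the rules pass over those that are not, and their reading is None.
At some moment in a run one of lemon_a, lemon_b, lemon_c, lemon_d may be knocked a few centimetres aside while the robot is not near it.
It also fails if it takes over 210 s, if anything falls off the work surface, if the arm or the gripper's body presses on something with over 40 N, if the wrist force passes 120 N, or if a joint passes its speed limit or range.

## Robot

A 6-joint arm with a two-finger parallel gripper is mounted at the origin on a cart in front of the work surface, level with it; the furniture and walls round the work are solid. World frame = base frame: x ahead of the robot, y to its left, z up, the work surface at z = 0. Lengths are in m, angles in rad, forces in N, time in s.
With the tool pointing down it reaches from about 0.325 to 0.925 m from the base axis. Payload 3.1 kg.
Tool frame: the origin (TCP) lies midway between the tips of the shut fingers; the grasp point (between the pads) lies 19 mm behind it (r.grasp_offset is the distance from the TCP to the grasp point, in m); z points along the fingers, y is the line along which they close (so a half turn about z gives the same grasp; the last joint's range is limited). The gripper opens to 85 mm and grips with 20 to 120 N. Pads are 22 mm wide; open, the fingers measure 114 mm over their backs; the gripper's body (76 mm by 85 mm) begins 54 mm behind the grasp point. The pads swing forward as they close: fully open they stand 13 mm farther back than shut.
Start: joints at [1.023, 0.217, 1.613, -0, 1.311, -0.112], TCP at [0.264, 0.567, 0.231] pointing down, gripper open.
Joint ranges: [-2.75, 2.75], [-0.78, 2.1], [0.31, 2.55], [-1.13, 4.27], [0.13, 2.63], [-2.58, 2.58]. Speed limits (rad/s): [2.79, 2.79, 3.14, 3.14, 3.14, 3.14].

## Interface

Orientations are given as a unit quaternion [w, x, y, z].
In Python, from cell import observe, capture, camera_model, r gives the robot as it stands.
- The arm moves only by the tool move_arm, never from a script. Its argument "targets" is one flat list of numbers, 7 for each row, row after row: the opening, from -1 (shut) to 1 (fully open), then the shift along the tool's x, y, z in cm, then the turn, a rotation vector about the tool's x, y, z in rad. In form: [gripper, tx, ty, tz, wx, wy, wz, gripper, tx, ty, tz, wx, wy, wz, ...]. A call has 1 to 8 rows; each row is the pose to reach, as a shift and turn from the pose commanded when the call began, along the tool's axes at that moment; what a row does not reach only later rows make up. A row lasts 1/10 s, in which the tool goes at most 50 mm and 8.59 degrees, less where a joint would pass 70% of its speed; a pose out of reach is approached as far as the arm can. A call with a gripper value outside its range is refused whole. The fingers move at their own pace and stop on an object; "grip_force" is the grip in N (left out, the last holds). Time passes only in rows, so rows that repeat a pose let the fingers close. It gives the time, the measured TCP pose, the force, the opening and the grip force at its end, in the units of the state.
- observe(): the state, without advancing time (a new reading comes with each control period).
- capture(name): name is "side" or "top" or "wrist"; returns the picture (384x512x3 uint8, red, green, blue); there is no depth.
- camera_model(name): a dict with "fovy" (degrees; the focal length in pixels is half the picture's height over the tangent of half this angle, whatever the lens; pixels are square), "cx", "cy" (the principal point, pixels), "extrinsics" (4x4, takes a point from camera to world coordinates). Camera axes: x right, y up, looking along -z (the intrinsics and any distortion apply to the point x, -y, -z); pixel columns grow to the right and rows downward; lengths in m; the calibration is good to about 2 mm. The wrist camera is an equidistant fisheye: a pixel r from the principal point sees the ray r / f radians off the axis. A picture is of the moment at which its call begins: read the wrist's pose just before it. camera_model takes no time and is no camera call; for the wrist camera it gives the pose at the moment of the call.
- r.job_done(): hands the job in; it is judged then, once.
The state is a dict: "time": time; "q": joint angles; "joint_velocities": joint speeds; "joint_efforts": joint torques, N m; "ee_pos": TCP position; "tcp_rot": TCP orientation; "ft_force": force on the tool from outside, world axes, zero at the start; "wrist_torque": the same for the moment, N m; "width": finger opening in m; "grip_force": force on a finger pad.
Only numpy, scipy, OpenCV 4.12 (cv2) and the standard library are available. Lean on these libraries where they do the work, as an engineer would, in place of code of your own. Each camera call takes 0.05 s, during which the arm holds its last target. There are 200 camera calls.

## Working session

There is one attempt and no reset: what is moved stays moved. The work goes in short steps, Python scripts to look and compute and a tool call to move; the robot and the scene stay as the last step left them, time stands still between calls to the robot, and variables do not carry over. Pictures are saved under pics/ and viewed, at most 14 in all, crops included, and the job is handed in when it is done.

Besides the shell and the picture viewer there is one more tool, called after ">>>" as name(argument=value, ...) on one line, values as JSON. move_arm: Moves the arm, as the interface text tells. Its arguments: {"type":"object","properties":{"targets":{"type":"array"},"grip_force":{"type":"number"}},"required":["targets"]}

```bash
ls; mkdir -p pics; cat > h.py <<'E'
import numpy as np, cv2
from scipy.spatial.transform import Rotation as R
from cell import observe, capture, camera_model, r
def ray(n,u,v,m=None):
    m=m or camera_model(n); f=192/np.tan(np.radians(m['fovy']/2)); E=np.array(m['extrinsics'])
    x,y=u-m['cx'],v-m['cy']
    if n=='wrist':
        rr=np.hypot(x,y); t=rr/f; d=np.array([x/rr*np.sin(t),-y/rr*np.sin(t),-np.cos(t)])
    else: d=np.array([x/f,-y/f,-1])
    return E[:3,3],E[:3,:3]@d
def at_z(n,u,v,z,m=None):
    o,d=ray(n,u,v,m); return o+d*(z-o[2])/d[2]
def proj(n,p,m=None):
    m=m or camera_model(n); f=192/np.tan(np.radians(m['fovy']/2)); E=np.array(m['extrinsics'])
    c=E[:3,:3].T@(np.array(p)-E[:3,3]); x,y,z=c[0],-c[1],-c[2]
    if n=='wrist':
        h=np.hypot(x,y); t=np.arctan2(h,z); k=f*t/h
    else: k=f/z
    return m['cx']+k*x, m['cy']+k*y
def tool(p,rotz=None):
    "shift cm in tool axes from current TCP to p (world)"
    s=observe(); w,x,y,z=s['tcp_rot']; return R.from_quat([x,y,z,w]).inv().apply(np.array(p)-s['ee_pos'])*100
def save(n,img,sc=1): cv2.imwrite(f'pics/{n}.png',cv2.resize(img[:,:,::-1],None,fx=sc,fy=sc,interpolation=cv2.INTER_CUBIC))
E
python3 - <<'E'
from h import *
s=observe(); print(s)
for n in('top','side','wrist'):
    m=camera_model(n); print(n,m['fovy'],m['cx'],m['cy'],np.round(m['extrinsics'],3).tolist())
save('top0',capture('top'),1.56); save('side0',capture('side'),1.56)
print(r.grasp_offset)
E
```

```text
pics
{'time': 0.0, 'q': array([ 1.02280637e+00,  2.17794014e-01,  1.61492157e+00,  1.35859896e-05,
        1.31130089e+00, -1.12206438e-01]), 'joint_velocities': array([-5.42111830e-05,  1.21575670e-03,  3.34104009e-04, -2.75661075e-03,
       -5.91890760e-04,  4.71700953e-04]), 'joint_efforts': array([-1.13726743e-03, -3.96846735e+01, -3.03847647e+01, -1.79377885e-04,
        9.59464669e-03, -1.74757770e-05]), 'ee_pos': array([0.26337944, 0.56589869, 0.22995011]), 'tcp_rot': array([-3.99033542e-04,  2.16173262e-01,  9.76354266e-01, -1.14435475e-03]), 'ft_force': array([-0.08368221, -1.05649027,  0.35740772]), 'wrist_torque': array([ 0.05478499, -0.03635096, -0.03748464]), 'grip_force': 0.0, 'width': 0.08543430594241437}
top 56.8594212816713 255.69505125601563 191.06027236327165 [[0.013, 0.997, -0.074, 0.469], [-1.0, 0.013, 0.009, -0.009], [0.01, 0.074, 0.997, 1.072], [0.0, 0.0, 0.0, 1.0]]
side 57.07839060670857 255.6443417715366 190.36116075018276 [[-0.958, 0.141, -0.25, 0.251], [-0.287, -0.463, 0.838, 0.992], [0.002, 0.875, 0.484, 0.643], [0.0, 0.0, 0.0, 1.0]]
wrist 65.70646984690485 259.28030724656827 193.30168093582353 [[0.421, -0.875, -0.238, 0.203], [0.907, 0.406, 0.112, 0.594], [-0.001, -0.262, 0.965, 0.373], [0.0, 0.0, 0.0, 1.0]]
0.0187
```

View pics/top0.png

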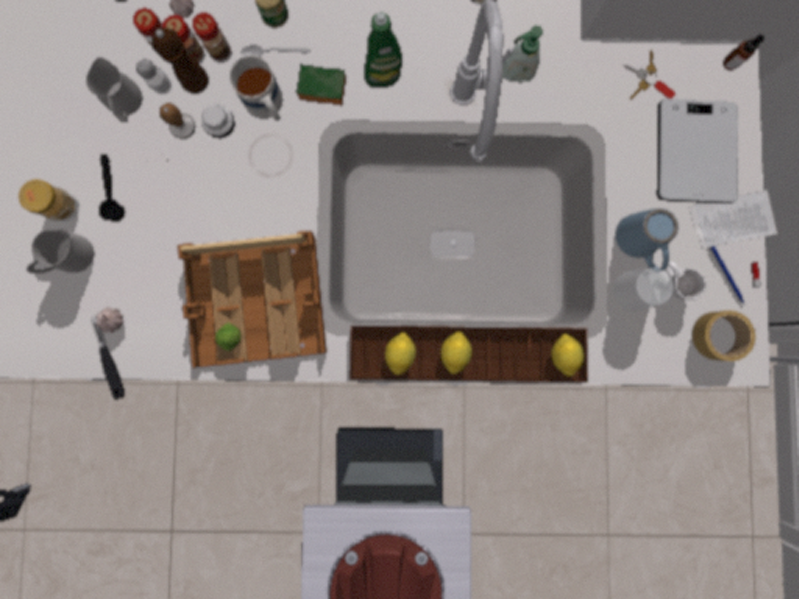

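View pics/side0.png

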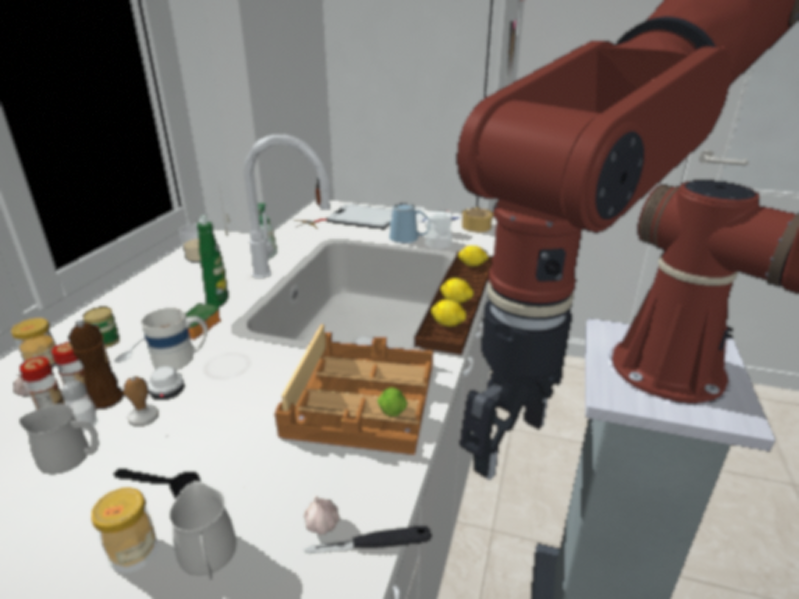

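The top view shows the rack at (185–325, 232–365), the divider on its rear edge, one lime in the front-left cradle (228, 336), and three lemons in the tray at (400, 353), (456, 352) and (568, 354). I'll enlarge the rack next.

```bash
python3 - <<'E'
from h import *
t=capture('top'); np.save('top.npy',t)
save('rack',t[142:242,108:218],6)
for n,(u,v),z in [('lime',(228,336),.041),('l1',(400,353),.04),('l2',(456,352),.04),('l3',(568,354),.04),('trayTL',(350,327),.028),('trayTR',(588,329),.028),('trayBL',(350,380),.028),('trayBR',(587,381),.028)]:
    print(n,np.round(at_z('top',u/1.56,v/1.56,z),3))
E
```

```text
lime [0.471 0.298 0.041]
l1 [ 0.444 -0.021  0.04 ]
l2 [ 0.447 -0.125  0.04 ]
l3 [ 0.446 -0.334  0.04 ]
trayTL [0.491 0.074 0.028]
trayTR [ 0.493 -0.376  0.028]
trayBL [0.392 0.072 0.028]
trayBR [ 0.395 -0.373  0.028]
```

View pics/rack.png

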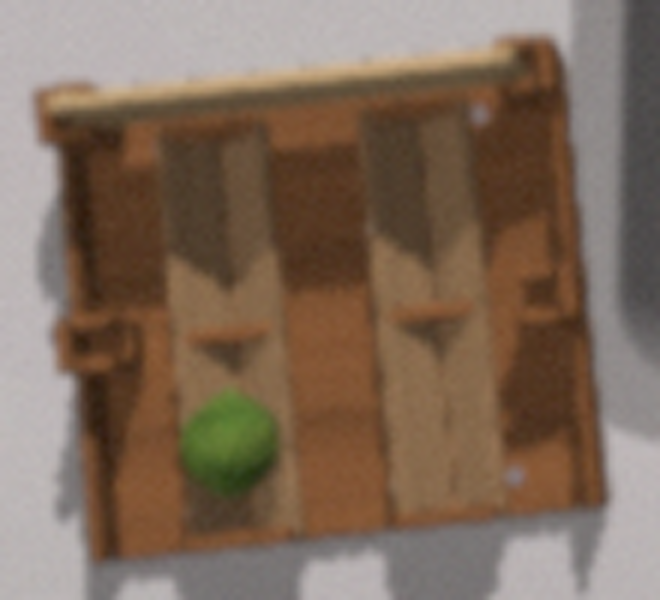

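```bash
python3 - <<'E'
from h import *
def c(u,v,z): 
    return at_z('top',(u+.5)/6-.5+108,(v+.5)/6-.5+142,z)
P={'divL':c(50,104,.082),'divR':c(522,62,.082),'barL':c(228,330,.027),'barR':c(433,307,.027),'lime':c(230,443,.045),'postL':c(95,343,.057),'postR':c(545,290,.057)}
for k,v in P.items(): print(k,np.round(v,4))
for a,b in(('divL','divR'),('barL','barR')):
    d=P[a]-P[b]; print(np.hypot(*d[:2]),np.degrees(np.arctan2(-d[0],d[1])),(P[a]+P[b])/2)
d=P['divL']+P['divR']-P['barL']-P['barR']; print(d/2, np.hypot(*d[:2])/2, np.degrees(np.arctan2(d[1],d[0])))
E
```

```text
divL [0.6281 0.3764 0.082 ]
divR [0.6511 0.1563 0.082 ]
barL [0.5262 0.3061 0.027 ]
barR [0.5389 0.206  0.027 ]
lime [0.4709 0.2978 0.045 ]
postL [0.5176 0.36   0.057 ]
postR [0.5457 0.1467 0.057 ]
0.22125241002297646 5.978539861075837 [0.63957752 0.26632562 0.082     ]
0.10083577208143259 7.200811276473465 [0.5325522  0.25606942 0.027     ]
[0.10702531 0.0102562  0.055     ] 0.10751561255260338 5.473920045597396
```

```bash
cat >> h.py <<'E'
def go(p,yaw):
    "print rows: shift (cm) and wz to have tool y at yaw (deg, mod 180), tool straight down"
    s=observe(); w,x,y,z=s['tcp_rot']; A=R.from_quat([x,y,z,w]); ty=A.apply([0,1,0])
    d=(np.degrees(np.arctan2(ty[1],ty[0]))-yaw+90)%180-90
    tz=A.apply([0,0,1]); print('t',round(s['time'],1),'pos',np.round(s['ee_pos'],4),'q6',round(s['q'][5],2),'tilt',np.round(tz[:2],3),'w',round(s['width'],4),
      '| shift',np.round(A.inv().apply(np.array(p)-s['ee_pos'])*100,2),'wz',round(np.radians(d),3),'dist',round(np.linalg.norm(np.array(p)-s['ee_pos'])*100,1))
E
python3 - <<'E'
from h import *
go([.6396,.2663,.20],6)
E
```

```text
t 0.1 pos [0.2635 0.566  0.2302] q6 -0.11 tilt [-0.001 -0.002] w 0.0852 | shift [-46.75 -11.29   3.03] wz 1.03 dist 48.2
```

>>> move_arm(targets=[1,-5,-1.2,0,0,0,0,1,-10,-2.4,0,0,0,0,1,-15,-3.6,0,0,0,0,1,-20,-4.8,0,0,0,0,1,-25,-6,0,0,0,0,1,-30,-7.2,0,0,0,0,1,-34.5,-8.4,0,0,0,0,1,-38,-9.2,0,0,0,0])

```text
time: 0.95
ee_pos: [0.5711, 0.3205, 0.2309]
tcp_rot: [-0.0, 0.217, 0.976, -0.0]
ft_force: [0.2, 0.4, 0.3]
width: 0.0856
grip_force: 0.0
```

>>> move_arm(targets=[1,-3,-0.6,0.5,0,0,0.14,1,-6,-1.2,1,0,0,0.28,1,-8,-1.8,2,0,0,0.42,1,-8.75,-2.1,3,0,0,0.56,1,-8.75,-2.1,3,0,0,0.7,1,-8.75,-2.1,3,0,0,0.84,1,-8.75,-2.1,3,0,0,0.96,1,-8.75,-2.1,3,0,0,1.03])

```text
time: 1.75
ee_pos: [0.6396, 0.2666, 0.2005]
tcp_rot: [-0.0, 0.67, 0.742, -0.001]
ft_force: [0.4, -0.1, 0.2]
width: 0.0853
grip_force: 0.0
```

```bash
python3 - <<'E'
from h import *
go([.6396,.2663,.20],6)
m=camera_model('wrist'); w=capture('wrist'); np.save('w1.npy',w); print(np.round(m['extrinsics'],3).tolist())
a=w.copy()
for y in (.11,-.11): print(proj('wrist',[.6396-np.sin(.105)*y,.2663+y,.082],m))
save('w1',w,1.56)
E
```

```text
t 1.8 pos [0.6396 0.2666 0.2005] q6 0.19 tilt [-0.001 -0.   ] w 0.0853 | shift [-0.03 -0.    0.05] wz -0.004 dist 0.1
[[0.995, -0.098, -0.026, 0.633], [0.102, 0.96, 0.261, 0.333], [-0.0, -0.262, 0.965, 0.344], [0.0, 0.0, 0.0, 1.0]]
(np.float64(259.3532189324863), np.float64(65.27378038531953))
(np.float64(259.8450798969487), np.float64(291.75708645714775))
```

View pics/w1.png

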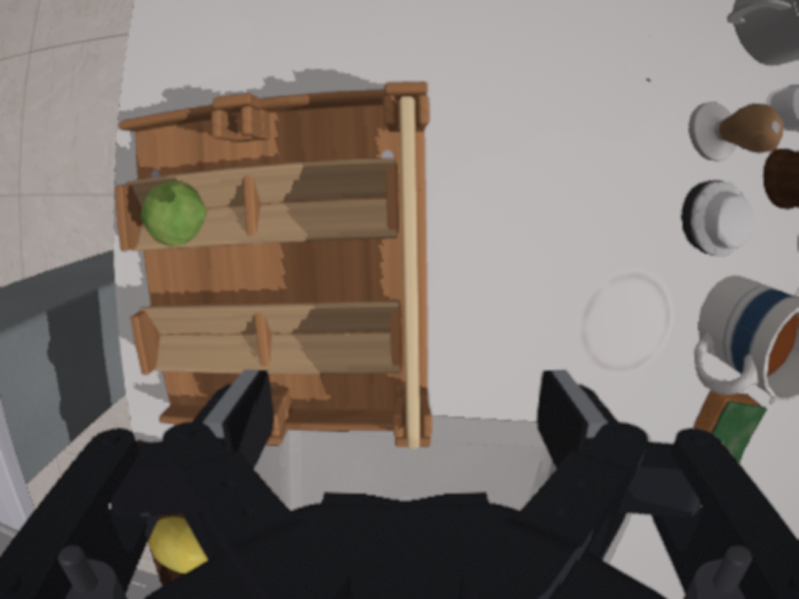

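The wrist view shows the divider's upper edge running from (408, 97) to (414, 446), the middle bars at (251, 204) and (262, 338), and the lime at (174, 212).

```bash
python3 - <<'E'
from h import *
m=camera_model('wrist')
c=lambda u,v,z:at_z('wrist',(u+.5)/1.5625-.5,(v+.5)/1.5625-.5,z,m)
P={'divL':c(408,97,.082),'divR':c(414,446,.082),'barL':c(251,204,.027),'barR':c(262,338,.027),'lime':c(174,212,.045),'postL':c(241,101,.057)}
for k,v in P.items(): print(k,np.round(v,4))
for a,b in(('divL','divR'),('barL','barR')):
    d=P[a]-P[b]; print(np.hypot(*d[:2]),np.degrees(np.arctan2(-d[0],d[1])),(P[a]+P[b])/2)
d=P['divL']+P['divR']-P['barL']-P['barR']; print(d/2, np.hypot(*d[:2])/2, np.degrees(np.arctan2(d[1],d[0])))
M=(P['divL']+P['divR'])/2; go([M[0],M[1],.065],6)
E
```

```text
divL [0.6292 0.3795 0.082 ]
divR [0.6552 0.165  0.082 ]
barL [0.526  0.3076 0.027 ]
barR [0.5373 0.209  0.027 ]
lime [0.4736 0.3008 0.045 ]
postL [0.5236 0.3762 0.057 ]
0.2161307856128657 6.9141834221372624 [0.64224008 0.27226746 0.082     ]
0.0992268971138673 6.564126766619691 [0.53167078 0.25833385 0.027     ]
[0.11056931 0.01393361 0.055     ] 0.11144378435362377 7.182381093167918
t 1.8 pos [0.6396 0.2667 0.2005] q6 0.19 tilt [-0.001 -0.   ] w 0.0852 | shift [ 0.54  0.33 13.55] wz -0.005 dist 13.6
```

>>> move_arm(targets=[1,0.3,0.3,3,0,0,-0.01,1,0.3,0.3,7,0,0,-0.01,1,0.3,0.3,10,0,0,-0.01,1,0.3,0.3,12.5,0,0,-0.01,1,0.3,0.3,14,0,0,-0.01,1,0.3,0.3,14.8,0,0,-0.01,1,0.3,0.3,14.8,0,0,-0.01,1,0.3,0.3,14.8,0,0,-0.01], grip_force=30)

```text
time: 2.6
ee_pos: [0.6437, 0.2705, 0.0547]
tcp_rot: [0.001, 0.665, 0.747, 0.001]
ft_force: [0.8, -0.6, 0.6]
width: 0.0853
grip_force: 0.0
```

>>> move_arm(targets=[0,0,0,0,0,0,0,-0.3,0,0,0,0,0,0,-0.6,0,0,0,0,0,0,-0.7,0,0,0,0,0,0,-0.8,0,0,0,0,0,0,-0.9,0,0,0,0,0,0,-1,0,0,0,0,0,0,-1,0,0,0,0,0,0], grip_force=40)

```text
time: 3.4
ee_pos: [0.6427, 0.2702, 0.0535]
tcp_rot: [0.0, 0.665, 0.747, 0.0]
ft_force: [-0.3, -0.1, 2.0]
width: 0.0077
grip_force: 39.9
```

```bash
python3 - <<'E'
from h import *
go([.642,.27,.05],6.6); s=observe(); print(s['ft_force'],s['grip_force'],s['width'])
E
```

```text
t 3.4 pos [0.6427 0.2702 0.0535] q6 0.18 tilt [0. 0.] w 0.0077 | shift [-0.01 -0.08  0.35] wz -0.0 dist 0.4
[-0.29008613 -0.05939486  2.03416776] 39.91038143634796 0.007732256168605737
```

>>> move_arm(targets=[-1,0,0,-0.5,0,0,0,-1,0,0,-1.5,0,0,0,-1,0,0,-3,0,0,0,-1,0,0,-4.5,0,0,0,-1,0,0,-6,0,0,0,-1,0,0,-6.5,0,0,0,-1,0,0,-6.5,0,0,0,-1,0,0,-6.5,0,0,0])

```text
time: 4.2
ee_pos: [0.6423, 0.27, 0.1182]
tcp_rot: [-0.0, 0.665, 0.747, -0.0]
ft_force: [0.4, 0.1, -1.0]
width: 0.0077
grip_force: 39.7
```

>>> move_arm(targets=[-1,0,-1,0,0,0,0,-1,0,-3,0,0,0,0,-1,0,-5,0,0,0,0,-1,0,-7.5,0,0,0,0,-1,0,-9.5,0,0,0,0,-1,0,-10.7,0,0,0,0,-1,0,-11.2,0,0,0,0,-1,0,-11.2,0,0,0,0])

```text
time: 5.0
ee_pos: [0.5308, 0.2572, 0.1181]
tcp_rot: [-0.0, 0.665, 0.747, -0.0]
ft_force: [0.0, -0.1, -0.4]
width: 0.0078
grip_force: 39.7
```

```bash
python3 - <<'E'
from h import *
go([.6427-.1113,.2702-.0129,.0255],6.6); s=observe(); print(s['ft_force'],s['grip_force'],s['width'])
save('w2',capture('wrist'),1.56)
E
```

```text
t 5.0 pos [0.5308 0.2572 0.1181] q6 0.22 tilt [-0. -0.] w 0.0078 | shift [0.   0.07 9.26] wz 0.0 dist 9.3
[ 0.0359862  -0.13618495 -0.36653566] 39.684505462646484 0.007841941801050405
```

View pics/w2.png

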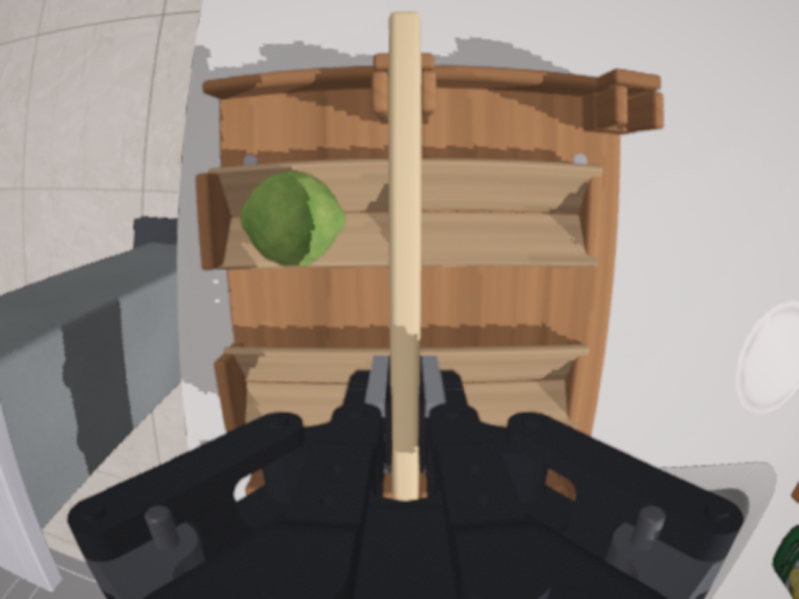

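The panel (u 390–421) sits centred over the left middle post (u 374–435), so I'll lower it.

>>> move_arm(targets=[-1,0,0,1,0,0,0,-1,0,0.05,2.5,0,0,0,-1,0,0.05,3.5,0,0,0,-1,0,0.05,4.3,0,0,0,-1,0,0.05,5,0,0,0,-1,0,0.05,5.6,0,0,0,-1,0,0.05,6.2,0,0,0,-1,0,0.05,6.3,0,0,0])

```text
time: 5.85
ee_pos: [0.532, 0.2574, 0.0551]
tcp_rot: [0.0, 0.665, 0.747, 0.0]
ft_force: [-0.7, -0.3, 0.6]
width: 0.0076
grip_force: 39.9
```

>>> move_arm(targets=[-1,0,0,0.1,0,0,0,-1,0,0,0.2,0,0,0,-1,0,0,0.25,0,0,0,-1,0,0,0.25,0,0,0])

```text
time: 6.25
ee_pos: [0.5321, 0.2574, 0.0548]
tcp_rot: [0.0, 0.665, 0.747, -0.0]
ft_force: [-4.7, -1.4, 8.6]
width: 0.0076
grip_force: 41.1
```

>>> move_arm(targets=[-1,0,-0.1,0,0,0,0,-1,0,-0.1,0.1,0,0,0,-1,0,-0.1,0.2,0,0,0,-1,0,-0.1,0.2,0,0,0])

```text
time: 6.65
ee_pos: [0.5322, 0.2575, 0.0547]
tcp_rot: [0.001, 0.665, 0.747, 0.001]
ft_force: [-4.6, -2.6, 15.3]
width: 0.0076
grip_force: 42.2
```

```bash
python3 - <<'E'
from h import *
w=capture('wrist'); save('w3',np.hstack([w[:110,200:330],w[230:340,200:330]]),3)
m=camera_model('wrist'); s=observe(); print(s['ft_force'],s['wrist_torque'],s['ee_pos'])
E
```

```text
[-5.46495191 -3.14481545 15.08197526] [-0.40654915  1.03929493  0.01673937] [0.53217832 0.25746649 0.05468122]
```

View pics/w3.png

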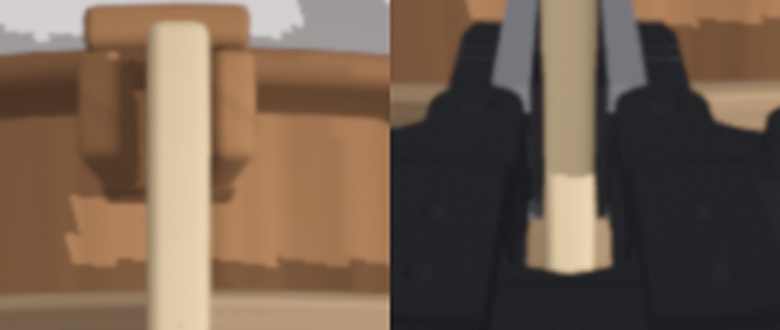

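>>> move_arm(targets=[-1,0,0,-0.4,0,0,0,-1,0,-0.15,-0.6,0,0,0,-1,0,-0.15,-0.6,0,0,0,-1,0,-0.15,-0.4,0,0,0,-1,0,-0.15,-0.2,0,0,0,-1,0,-0.15,-0.1,0,0,0,-1,0,-0.15,0,0,0,0,-1,0,-0.15,0,0,0,0])

```text
time: 7.5
ee_pos: [0.5302, 0.2573, 0.0546]
tcp_rot: [0.0, 0.665, 0.747, -0.0]
ft_force: [-6.7, -3.1, 20.0]
width: 0.0072
grip_force: 42.9
```

>>> move_arm(targets=[-1,0,0,-0.15,0,0,0,-0.7,0,0,-0.15,0,0,0,-0.3,0,0,-0.15,0,0,0,0.2,0,0,-0.15,0,0,0,0.2,0,0,-0.2,0,0,0,0.2,0,0,-2,0,0,0,0.2,0,0,-6,0,0,0,0.2,0,0,-10,0,0,0])

```text
time: 8.3
ee_pos: [0.528, 0.2565, 0.15]
tcp_rot: [-0.001, 0.665, 0.747, -0.002]
ft_force: [0.4, 0.9, -0.1]
width: 0.051
grip_force: 0.0
```

>>> move_arm(targets=[1,0,0,-3,0,0,0,1,-0.5,-2,-4,0,0,0,1,-1,-4,-4,0,0,0,1,-2,-7,-4,0,0,0,1,-2,-7,-4,0,0,0,1,-2,-7,-4,0,0,0])

```text
time: 8.9
ee_pos: [0.4618, 0.229, 0.1905]
tcp_rot: [0.0, 0.665, 0.747, 0.0]
ft_force: [0.5, 0.5, 0.8]
width: 0.0852
grip_force: 0.0
```

```bash
python3 - <<'E'
from h import *
go([.471,.30,.20],96.6)
print(np.round(camera_model('wrist')['extrinsics'],3).tolist())
save('w4',capture('wrist'),1.56); s=capture('side'); save('s4',s[200:300,170:290],6)
E
```

```text
t 8.9 pos [0.4618 0.229  0.1905] q6 0.21 tilt [0. 0.] w 0.0852 | shift [ 6.94  1.73 -0.95] wz 1.57 dist 7.2
[[0.993, -0.111, -0.031, 0.454], [0.116, 0.959, 0.26, 0.295], [0.001, -0.262, 0.965, 0.334], [0.0, 0.0, 0.0, 1.0]]
```

View pics/w4.png

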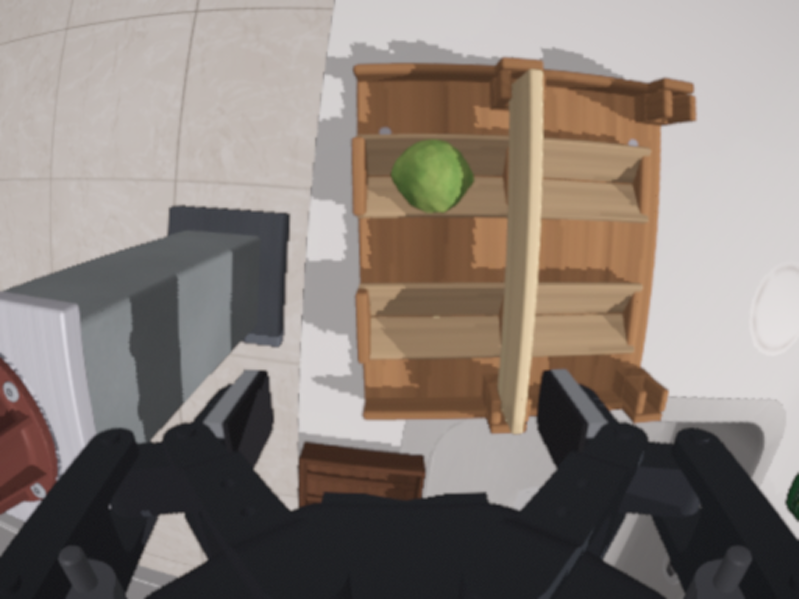

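View pics/s4.png

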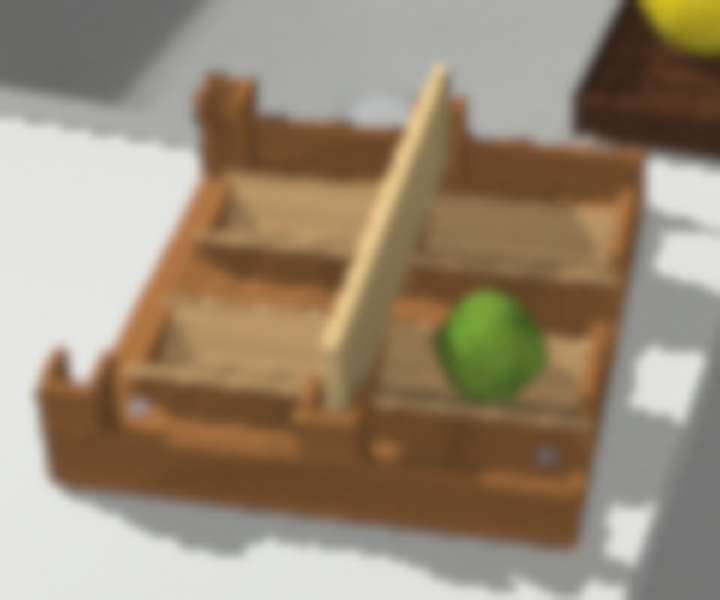

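The divider stands in the middle slots and the lime is at (432, 176). I'll triangulate both ends of the divider's top edge from the two views.

```bash
python3 - <<'E'
from h import *
W=lambda u,v:ray('wrist',(u+.5)/1.5625-.5,(v+.5)/1.5625-.5)
S=lambda u,v:ray('side',(u+.5)/6-.5+170,(v+.5)/6-.5+200)
def tri(a,b):
    M=[];k=[]
    for o,d in(a,b):
        d=d/np.linalg.norm(d);Q=np.eye(3)-np.outer(d,d);M.append(Q);k.append(Q@o)
    return np.linalg.lstsq(np.vstack(M),np.hstack(k),rcond=None)[0]
print('L',tri(W(534,71),S(333,345)),'R',tri(W(517,432),S(440,70)))
print('lime',tri(W(433,177),S(490,347)))
c,s=np.cos(np.radians(6.6)),np.sin(np.radians(6.6))
f=lambda x,y,z:np.array([.5315+c*x-s*y,.257+s*x+c*y,z])
for y in(.11,-.11):
  for z in (.082,.092):
    u,v=proj('side',f(0,y,z)); print(y,z,'side crop',(u+.5-170)*6,(v+.5-200)*6)
E
```

```text
L [0.51681355 0.36617677 0.08255491] R [0.54421708 0.14781063 0.07751041]
lime [0.47117109 0.2988489  0.03859092]
0.11 0.082 side crop 325.908420162522 344.84639881279224
0.11 0.092 side crop 324.88972076368435 325.52070299485655
-0.11 0.082 side crop 437.669614858263 61.99283341868835
-0.11 0.092 side crop 437.35162256396717 44.854366546666995
```

>>> move_arm(targets=[0.8,1,0.4,-0.2,0,0,0.14,0.8,2.5,0.8,-0.4,0,0,0.28,0.8,4,1.1,-0.6,0,0,0.42,0.8,5.5,1.4,-0.8,0,0,0.56,0.8,6.5,1.6,-0.9,0,0,0.7,0.8,6.9,1.7,-0.9,0,0,0.84,0.8,6.9,1.7,-0.9,0,0,0.98,0.8,6.9,1.7,-0.9,0,0,1.12])

```text
time: 9.8
ee_pos: [0.4723, 0.3005, 0.1998]
tcp_rot: [-0.0, 0.961, 0.277, 0.0]
ft_force: [-1.1, 0.2, -0.1]
width: 0.0769
grip_force: 0.0
```

>>> move_arm(targets=[0.8,0,0,0,0,0,0.14,0.8,0,0,0,0,0,0.28,0.8,0,0,0,0,0,0.4,0.8,0,0,0,0,0,0.45,0.8,0,0,0,0,0,0.45])

```text
time: 10.3
ee_pos: [0.4721, 0.3001, 0.1998]
tcp_rot: [-0.0, 0.998, 0.058, 0.0]
ft_force: [-0.1, 0.1, 0.6]
width: 0.0768
grip_force: 0.0
```

```bash
python3 - <<'E'
from h import *
go([.4715,.2995,.029],96.6)
E
```

```text
t 10.3 pos [0.4721 0.3001 0.1998] q6 1.9 tilt [0.001 0.   ] w 0.0768 | shift [-0.08  0.06 17.08] wz 0.001 dist 17.1
```

>>> move_arm(targets=[0.8,-0.1,0.1,4,0,0,0,0.8,-0.1,0.1,8,0,0,0,0.8,-0.1,0.1,12,0,0,0,0.8,-0.1,0.1,14.5,0,0,0,0.8,-0.1,0.1,16,0,0,0,0.8,-0.1,0.1,17,0,0,0,0.8,-0.1,0.1,17,0,0,0,0.8,-0.1,0.1,17,0,0,0], grip_force=25)

```text
time: 11.1
ee_pos: [0.4715, 0.2991, 0.031]
tcp_rot: [-0.0, 0.998, 0.058, 0.001]
ft_force: [0.4, 0.4, 1.1]
width: 0.0765
grip_force: 0.0
```

>>> move_arm(targets=[0.4,0,0,0,0,0,0,0.2,0,0,0,0,0,0,0,0,0,0,0,0,0,-0.2,0,0,0,0,0,0,-0.4,0,0,0,0,0,0,-0.4,0,0,0,0,0,0])

```text
time: 11.7
ee_pos: [0.4713, 0.299, 0.0314]
tcp_rot: [-0.0, 0.998, 0.058, 0.001]
ft_force: [-0.3, -0.2, 6.3]
width: 0.0439
grip_force: 25.1
```

>>> move_arm(targets=[-0.4,0,0,-1,0,0,0,-0.4,0,0,-3,0,0,0,-0.4,0,0,-6,0,0,0,-0.4,0,0,-10,0,0,0,-0.4,0,0,-13,0,0,0,-0.4,0,0,-15,0,0,0,-0.4,0,0,-15,0,0,0])

```text
time: 12.4
ee_pos: [0.4727, 0.2998, 0.1843]
tcp_rot: [-0.002, 0.998, 0.058, 0.004]
ft_force: [-0.4, 0.5, -0.8]
width: 0.0439
grip_force: 25.2
```

```bash
python3 - <<'E'
from h import *
print(observe()['grip_force'],observe()['ft_force']); go([.4425,-.2285,.18],90)
E
```

```text
25.175326674361713 [-0.35188287  0.5381727  -0.75408445]
t 12.4 pos [0.4727 0.2998 0.1843] q6 1.89 tilt [0.008 0.004] w 0.0439 | shift [-9.11 52.12  0.22] wz 0.116 dist 52.9
```

>>> move_arm(targets=[-0.4,-0.3,2,0,0,0,0,-0.4,-1,5.5,0,0,0,0,-0.4,-1.7,10,0,0,0,0,-0.4,-2.5,14.5,0,0,0,0,-0.4,-3.3,19,0,0,0,0,-0.4,-4.1,23.5,0,0,0,0,-0.4,-4.9,28,0,0,0,0,-0.4,-5.6,32,0,0,0,0])

```text
time: 13.2
ee_pos: [0.4499, -0.0275, 0.1782]
tcp_rot: [-0.0, 0.998, 0.058, -0.001]
ft_force: [0.1, 0.1, -0.1]
width: 0.0438
grip_force: 25.2
```

>>> move_arm(targets=[-0.4,-0.7,4.5,0,0,0,0.02,-0.4,-1.5,9,0,0,0,0.05,-0.4,-2.2,13,0,0,0,0.08,-0.4,-2.9,17,0,0,0,0.116,-0.4,-3.4,19.5,0,0,0,0.116,-0.4,-3.5,20.1,0,0,0,0.116,-0.4,-3.5,20.1,0,0,0,0.116])

```text
time: 13.9
ee_pos: [0.4391, -0.2295, 0.1784]
tcp_rot: [-0.001, 1.0, -0.001, -0.001]
ft_force: [-0.4, -0.0, -1.1]
width: 0.0439
grip_force: 25.2
```

```bash
python3 - <<'E'
from h import *
print(observe()['grip_force']); go([.4425,-.2285,.028],90)
t=capture('top'); save('t5',t[190:260,200:400],4)
E
```

```text
25.238916800008155
t 13.9 pos [ 0.4391 -0.2295  0.1784] q6 0.95 tilt [-0.002  0.002] w 0.0439 | shift [ 0.37 -0.07 15.04] wz -0.002 dist 15.0
```

View pics/t5.png

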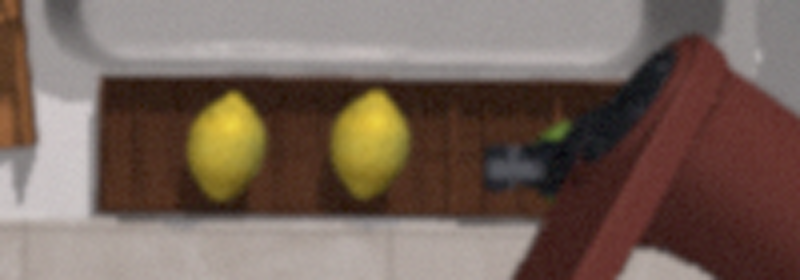

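>>> move_arm(targets=[-0.4,0.3,0,3,0,0,0,-0.4,0.3,0,7,0,0,0,-0.4,0.3,0,10,0,0,0,-0.4,0.3,0,12.5,0,0,0,-0.4,0.3,0,14,0,0,0,-0.4,0.3,0,15.1,0,0,0,-0.4,0.3,0,15.3,0,0,0,-0.4,0.3,0,15.3,0,0,0])

```text
time: 14.75
ee_pos: [0.4434, -0.2289, 0.0271]
tcp_rot: [0.0, 1.0, 0.001, 0.0]
ft_force: [-0.5, -0.9, -0.4]
width: 0.0435
grip_force: 25.2
```

>>> move_arm(targets=[0,0,0,0,0,0,0,0.1,0,0,0,0,0,0,0.2,0,0,0,0,0,0,0.3,0,0,0,0,0,0,0.5,0,0,-1,0,0,0,0.5,0,0,-3,0,0,0,0.6,0,0,-7,0,0,0,0.8,0,0,-11,0,0,0])

```text
time: 15.55
ee_pos: [0.4423, -0.2291, 0.1379]
tcp_rot: [-0.0, 1.0, -0.0, -0.001]
ft_force: [-0.3, 0.3, 0.3]
width: 0.0767
grip_force: 0.0
```

>>> move_arm(targets=[0.8,0,-2,0,0,0,0,0.8,0,-5,0,0,0,0,0.8,0,-8,0,0,0,0,0.8,0,-10,0,0,0,0,0.8,0,-10.5,0,0,0,0,0.8,0,-10.5,0,0,0,0])

```text
time: 16.15
ee_pos: [0.4432, -0.1243, 0.1374]
tcp_rot: [0.0, 1.0, 0.001, 0.0]
ft_force: [0.7, -0.8, 0.6]
width: 0.077
grip_force: 0.0
```

```bash
python3 - <<'E'
from h import *
go([.446,-.334,.022],90)
for n,c in(('l3',[.446,-.334,.042]),('lime',[.4425,-.2285,.034])): print(n,np.array(proj('wrist',c))*1.56)
m=camera_model('wrist'); np.save('m6.npy',m,allow_pickle=True)
save('w6',capture('wrist'),1.56)
E
```

```text
t 16.1 pos [ 0.4432 -0.1243  0.1374] q6 1.14 tilt [ 0.001 -0.001] w 0.077 | shift [ 0.24 20.96 11.55] wz 0.001 dist 23.9
l3 [731.42363654 299.93247543]
lime [584.51387442 301.58435741]
```

View pics/w6.png

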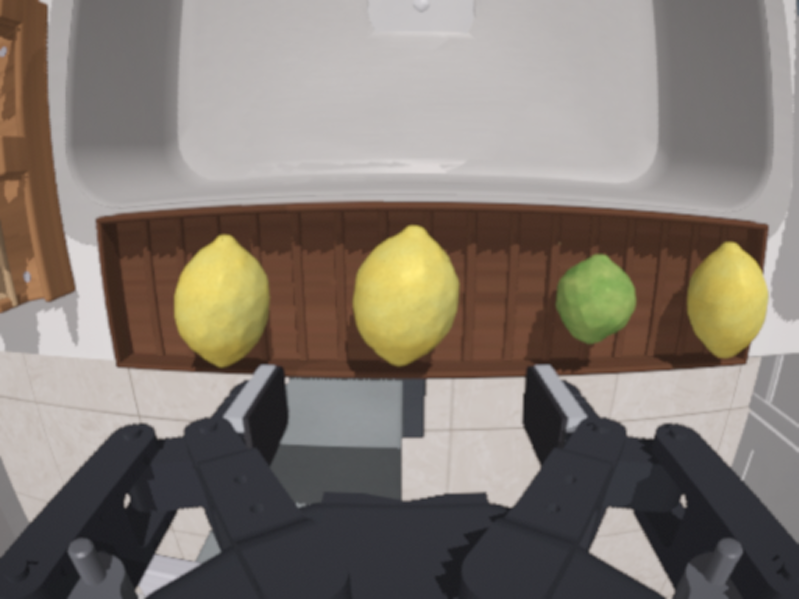

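The lime is down in the tray at (596, 300). The lemons are at (222, 302), (406, 297) and (728, 300), and I'll measure their centres and axes by colour.

```bash
cat >> h.py <<'E'
def lemons(n='wrist',z=.04,roi=None):
    m=camera_model(n); im=capture(n); h=cv2.cvtColor(im,cv2.COLOR_RGB2HSV)
    k=cv2.inRange(h,(20,110,70),(33,255,255)); N,L,st,_=cv2.connectedComponentsWithStats(k)
    for i in range(1,N):
        if st[i,4]<150: continue
        v,u=np.where(L==i); P=np.array([at_z(n,a,b,z,m)[:2] for a,b in zip(u,v)]); c=P.mean(0)
        w,V=np.linalg.eigh(np.cov((P-c).T)); a=V[:,1]; a=a*np.sign(a[0])
        e=(P-c)@a; f=(P-c)@V[:,0]
        print('px',u.mean().round(),v.mean().round(),'c',c.round(4),'mid',(c+a*(e.max()+e.min())/2).round(4),'len',(e.max()-e.min()).round(4),(f.max()-f.min()).round(4),'yaw',np.degrees(np.arctan2(a[1],a[0])).round(1))
E
python3 - <<'E'
from h import *
lemons(); lemons('top')
E
```

```text
px 259.0 190.0 c [ 0.4468 -0.1243] mid [ 0.4463 -0.1243] len 0.0794 0.0564 yaw -8.6
px 141.0 193.0 c [ 0.4434 -0.0198] mid [ 0.4429 -0.0196] len 0.0792 0.0591 yaw -19.1
px 465.0 192.0 c [ 0.4454 -0.332 ] mid [ 0.4432 -0.3337] len 0.0775 0.0669 yaw 38.0
px 26.0 126.0 c [0.7294 0.6613] mid [0.7306 0.6616] len 0.0625 0.0619 yaw 14.0
px 256.0 226.0 c [ 0.4445 -0.0202] mid [ 0.4444 -0.0202] len 0.0782 0.0563 yaw -11.5
px 364.0 227.0 c [ 0.4465 -0.3347] mid [ 0.4468 -0.3346] len 0.0791 0.0562 yaw 9.3
```

>>> move_arm(targets=[0.8,0.3,0,2,0,0,0.1,0.8,0.3,0,5,0,0,0.14,0.8,0.3,0,8,0,0,0.14,0.8,0.3,0,10,0,0,0.14,0.8,0.3,0,11.2,0,0,0.14,0.8,0.3,0,11.6,0,0,0.14,0.8,0.3,0,11.6,0,0,0.14], grip_force=30)

```text
time: 17.0
ee_pos: [0.4462, -0.125, 0.0207]
tcp_rot: [-0.0, 0.998, -0.07, -0.0]
ft_force: [-0.1, 0.0, 1.2]
width: 0.0769
grip_force: 0.0
```

>>> move_arm(targets=[0.6,0,0,0,0,0,0,0.4,0,0,0,0,0,0,0.2,0,0,0,0,0,0,0,0,0,0,0,0,0,-0.2,0,0,0,0,0,0,-0.2,0,0,0,0,0,0])

```text
time: 17.6
ee_pos: [0.4472, -0.125, 0.0224]
tcp_rot: [0.0, 0.998, -0.07, 0.001]
ft_force: [-0.6, -0.3, 5.3]
width: 0.0528
grip_force: 30.7
```

>>> move_arm(targets=[-0.2,0,0,-1,0,0,0,-0.2,0,0,-3,0,0,0,-0.2,0,0,-6,0,0,0,-0.2,0,0,-9,0,0,0,-0.2,0,0,-12,0,0,0,-0.2,0,0,-14,0,0,0,-0.2,0,0,-14,0,0,0])

```text
time: 18.3
ee_pos: [0.4488, -0.1256, 0.1652]
tcp_rot: [0.002, 0.998, -0.07, 0.004]
ft_force: [0.3, 0.4, -0.3]
width: 0.0527
grip_force: 31.8
```

```bash
cat >> h.py <<'E'
def rk(x,y,z):
    c,s=np.cos(np.radians(6.6)),np.sin(np.radians(6.6)); return np.array([.531+c*x-s*y,.257+s*x+c*y,z])
E
python3 - <<'E'
from h import *
print(observe()['grip_force'],rk(.0505,-.05,0),rk(.0505,.05,0),rk(-.0505,-.05,0))
go(rk(.0505,-.05,.16),98.6)
E
```

```text
31.75726817920804 [0.58691218 0.21313569 0.        ] [0.57541847 0.31247296 0.        ] [0.48658153 0.20152704 0.        ]
t 18.3 pos [ 0.4488 -0.1256  0.1652] q6 1.29 tilt [ 0.008 -0.004] w 0.0527 | shift [  8.95 -35.47   0.5 ] wz -0.29 dist 36.6
```

>>> move_arm(targets=[-0.2,0.5,-2,0,0,0,-0.03,-0.2,1.5,-6,0,0,0,-0.06,-0.2,2.6,-10.5,0,0,0,-0.09,-0.2,3.8,-15,0,0,0,-0.12,-0.2,4.9,-19.5,0,0,0,-0.15,-0.2,6,-24,0,0,0,-0.19,-0.2,7.1,-28,0,0,0,-0.23,-0.2,8,-31.5,0,0,0,-0.255])

```text
time: 19.1
ee_pos: [0.5687, 0.1783, 0.1591]
tcp_rot: [0.0, 0.998, 0.059, -0.001]
ft_force: [-0.1, -0.0, -1.1]
width: 0.0526
grip_force: 31.8
```

>>> move_arm(targets=[-0.2,1.2,-2.5,0,0,0,0,-0.2,1.9,-3.6,0,0,0,0,-0.2,1.9,-3.6,0,0,0,0,-0.2,1.9,-3.6,0,0,0,0])

```text
time: 19.5
ee_pos: [0.5832, 0.2131, 0.1598]
tcp_rot: [0.001, 0.998, 0.057, -0.001]
ft_force: [0.1, 0.5, -1.1]
width: 0.0527
grip_force: 31.8
```

```bash
python3 - <<'E'
from h import *
go(rk(.0505,-.05,.035),96.6)
save('w7',capture('wrist'),1.56)
E
```

```text
t 19.5 pos [0.5832 0.2131 0.1598] q6 1.69 tilt [-0.002 -0.001] w 0.0527 | shift [ 0.4   0.03 12.48] wz -0.0 dist 12.5
```

View pics/w7.png

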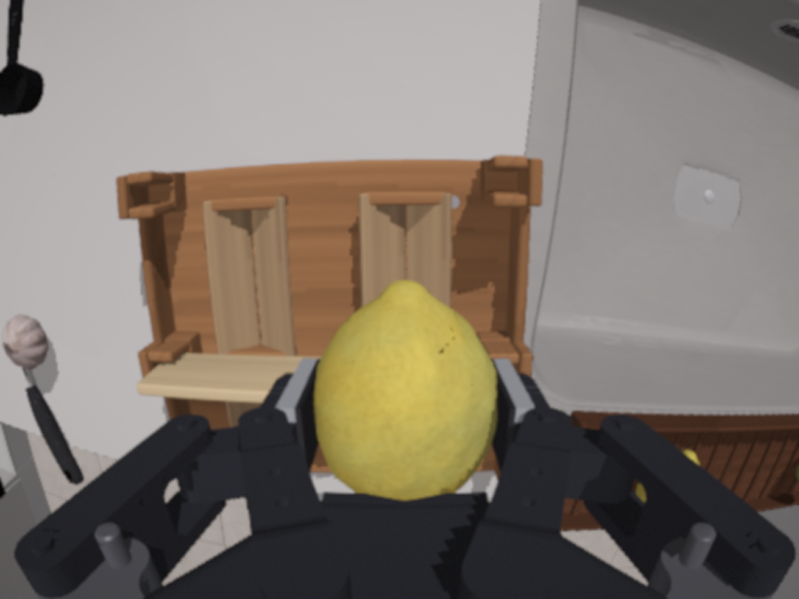

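The lemon at (405, 390) is in line with the right groove (apex u≈405), so I'll lower it.

>>> move_arm(targets=[-0.2,0.4,0,3,0,0,0,-0.2,0.4,0,6,0,0,0,-0.2,0.4,0,8.5,0,0,0,-0.2,0.4,0,10.5,0,0,0,-0.2,0.4,0,11.6,0,0,0,-0.2,0.4,0,12.2,0,0,0,-0.2,0.4,0,12.6,0,0,0,-0.2,0.4,0,12.6,0,0,0])

```text
time: 20.35
ee_pos: [0.5885, 0.2144, 0.0354]
tcp_rot: [-0.0, 0.998, 0.057, 0.001]
ft_force: [-0.2, -1.5, -1.1]
width: 0.0529
grip_force: 31.8
```

```bash
python3 - <<'E'
from h import *
go(rk(.0505,-.05,.0335),96.6); print(observe()['ft_force'])
E
```

```text
t 20.4 pos [0.5885 0.2144 0.0354] q6 1.69 tilt [0.001 0.   ] w 0.0529 | shift [-0.18  0.11  0.19] wz -0.001 dist 0.3
[-0.24991071 -1.50009275 -1.12549097]
```

>>> move_arm(targets=[-0.2,-0.1,0.1,0.1,0,0,0,-0.2,-0.1,0.1,0.25,0,0,0,0.25,-0.1,0.1,0.25,0,0,0,0.4,-0.1,0.1,0.25,0,0,0,0.5,-0.1,0.1,0.25,0,0,0,0.5,-0.1,0.1,-1,0,0,0,0.5,-0.1,0.1,-4,0,0,0,0.5,-0.1,0.1,-8,0,0,0])

```text
time: 21.15
ee_pos: [0.5849, 0.213, 0.1136]
tcp_rot: [0.0, 0.998, 0.057, -0.003]
ft_force: [-0.5, 0.5, 0.5]
width: 0.0641
grip_force: 0.0
```

>>> move_arm(targets=[0.5,0,0,-2,0,0,0,0.5,0,0,-5,0,0,0,0.8,-2,3,-7,0,0,0,0.8,-4,7,-7,0,0,0,0.8,-6,11,-7,0,0,0,0.8,-7,15,-7,0,0,0,0.8,-9,17,-7,0,0,0,0.8,-9,17,-7,0,0,0])

```text
time: 21.95
ee_pos: [0.5155, 0.032, 0.1852]
tcp_rot: [0.0, 0.998, 0.056, -0.001]
ft_force: [0.4, 0.4, -0.6]
width: 0.0766
grip_force: 0.0
```

```bash
python3 - <<'E'
from h import *
go([.4445,-.02,.15],80)
lemons('wrist'); lemons('top')
save('t8',capture('top')[140:260,105:400],2.7)
E
```

```text
t 21.9 pos [0.5155 0.032  0.1852] q6 1.39 tilt [-0.001 -0.001] w 0.0766 | shift [-7.63  4.38  3.53] wz 0.286 dist 9.5
px 91.0 100.0 c [0.5852 0.2211] mid [0.5858 0.2213] len 0.081 0.0673 yaw 17.3
px 300.0 250.0 c [ 0.4438 -0.0206] mid [ 0.4434 -0.0206] len 0.0802 0.0587 yaw -0.2
px 499.0 258.0 c [ 0.4445 -0.3257] mid [ 0.4401 -0.3297] len 0.0902 0.0602 yaw 42.1
px 25.0 126.0 c [0.7285 0.6617] mid [0.7279 0.6619] len 0.0567 0.0618 yaw -18.0
px 176.0 176.0 c [0.587  0.2155] mid [0.5884 0.2156] len 0.0799 0.0536 yaw 4.6
px 363.0 227.0 c [ 0.4459 -0.3323] mid [ 0.4467 -0.3322] len 0.0788 0.0616 yaw 4.4
```

View pics/t8.png

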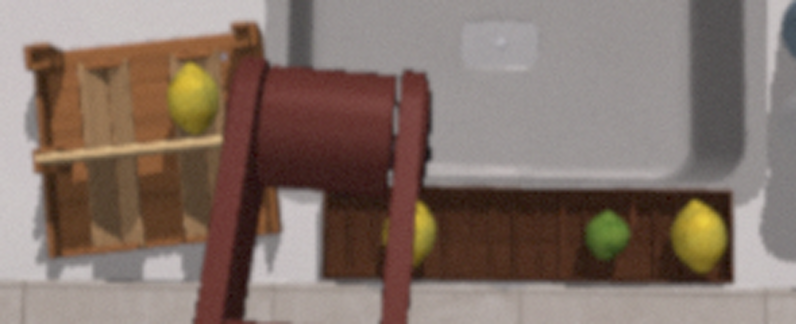

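The first lemon lies in the rear-right cradle at (193, 98), and the other fruit hasn't moved. Next is the lemon at the left end of the tray.

>>> move_arm(targets=[0.8,-2.5,1.5,0,0,0,0.1,0.8,-5.5,3.2,2,0,0,0.2,0.8,-7.6,4.4,5,0,0,0.25,0.8,-7.6,4.4,8,0,0,0.25,0.8,-7.6,4.4,11.5,0,0,0.25,0.8,-7.6,4.4,14.5,0,0,0.25,0.8,-7.6,4.4,16.2,0,0,0.25,0.8,-7.6,4.4,16.4,0,0,0.25])

```text
time: 22.9
ee_pos: [0.445, -0.0167, 0.0185]
tcp_rot: [-0.0, 0.998, -0.067, -0.003]
ft_force: [-1.0, 0.8, -0.1]
width: 0.0769
grip_force: 0.0
```

>>> move_arm(targets=[0.8,0,0,0,0,0,0,0.4,0,0,0,0,0,0,0.2,0,0,0,0,0,0,0,0,0,0,0,0,0,-0.2,0,0,0,0,0,0,-0.2,0,0,0,0,0,0])

```text
time: 23.5
ee_pos: [0.4486, -0.0183, 0.0228]
tcp_rot: [0.0, 0.998, -0.067, 0.002]
ft_force: [-1.6, -0.5, 4.8]
width: 0.0526
grip_force: 30.9
```

>>> move_arm(targets=[-0.2,0,0,-1,0,0,0,-0.2,0,0,-3,0,0,0,-0.2,0,0,-6,0,0,0,-0.2,0,0,-9,0,0,0,-0.2,0,0,-12,0,0,0,-0.2,0,0,-14,0,0,0,-0.2,0,0,-14,0,0,0])

```text
time: 24.2
ee_pos: [0.4497, -0.0186, 0.1652]
tcp_rot: [0.001, 0.998, -0.068, 0.005]
ft_force: [-0.4, -0.8, 0.4]
width: 0.0529
grip_force: 31.8
```

```bash
python3 - <<'E'
from h import *
print(observe()['grip_force'])
go(rk(.0515,.05,.165),96.6)
E
```

```text
31.827278081327677
t 24.2 pos [ 0.4497 -0.0186  0.1652] q6 1.51 tilt [ 0.009 -0.002] w 0.0529 | shift [  8.09 -34.53   0.08] wz -0.25 dist 35.5
```

>>> move_arm(targets=[-0.2,0.5,-2,0,0,0,-0.03,-0.2,1.5,-6,0,0,0,-0.06,-0.2,2.6,-10.5,0,0,0,-0.09,-0.2,3.8,-15,0,0,0,-0.12,-0.2,4.9,-19.5,0,0,0,-0.15,-0.2,6,-24,0,0,0,-0.19,-0.2,7,-28,0,0,0,-0.23,-0.2,7.8,-31,0,0,0,-0.25])

```text
time: 25.0
ee_pos: [0.5653, 0.2808, 0.159]
tcp_rot: [0.0, 0.998, 0.059, -0.001]
ft_force: [-0.1, 0.5, -0.7]
width: 0.053
grip_force: 31.9
```

>>> move_arm(targets=[-0.2,0.8,-2.2,0,0,0,0,-0.2,1.4,-3.4,0,0,0,0,-0.2,1.6,-3.6,0,0,0,0,-0.2,1.6,-3.6,0,0,0,0])

```text
time: 25.4
ee_pos: [0.5771, 0.3155, 0.1599]
tcp_rot: [0.001, 0.998, 0.057, -0.001]
ft_force: [0.5, -0.4, -0.9]
width: 0.0528
grip_force: 31.9
```

```bash
python3 - <<'E'
from h import *
go(rk(.055,.05,.0345),96.6)
lemons('wrist',.17)
E
```

```text
t 25.4 pos [0.5771 0.3155 0.1599] q6 1.85 tilt [-0.001 -0.001] w 0.0528 | shift [ 0.27  0.26 12.54] wz -0.0 dist 12.5
px 371.0 194.0 c [0.6127 0.265 ] mid [0.6126 0.265 ] len 0.0402 0.0322 yaw 13.6
px 259.0 260.0 c [0.5711 0.3151] mid [0.5712 0.3151] len 0.0766 0.0597 yaw 5.0
```

>>> move_arm(targets=[-0.2,0.2,0.2,3,0,0,0,-0.2,0.2,0.2,6,0,0,0,-0.2,0.2,0.2,8.5,0,0,0,-0.2,0.2,0.2,10.5,0,0,0,-0.2,0.2,0.2,11.6,0,0,0,-0.2,0.2,0.2,12.2,0,0,0,-0.2,0.2,0.2,12.6,0,0,0,-0.2,0.2,0.2,12.6,0,0,0])

```text
time: 26.25
ee_pos: [0.5805, 0.3143, 0.0358]
tcp_rot: [-0.0, 0.998, 0.057, 0.001]
ft_force: [-0.1, -0.9, 0.2]
width: 0.0526
grip_force: 31.9
```

>>> move_arm(targets=[-0.2,0,0,0.1,0,0,0,-0.2,0,0,0.2,0,0,0])

```text
time: 26.45
ee_pos: [0.5812, 0.3146, 0.0353]
tcp_rot: [-0.0, 0.998, 0.058, 0.001]
ft_force: [-3.5, -2.3, 9.2]
width: 0.053
grip_force: 32.8
```

```bash
python3 - <<'E'
from h import *
go(rk(.055,.05,.0335),96.6); print(observe()['ft_force'])
E
```

```text
t 26.4 pos [0.5812 0.3146 0.0353] q6 1.85 tilt [0.003 0.   ] w 0.053 | shift [-0.15  0.15  0.18] wz -0.0 dist 0.3
[-3.54282641 -2.3089401   9.176909  ]
```

In contact, so I'll release and go back over the tray.

>>> move_arm(targets=[-0.2,0,0.1,-0.1,0,0,0,0.25,0,0.1,-0.1,0,0,0,0.4,0,0.1,-0.1,0,0,0,0.5,0,0.1,-0.1,0,0,0,0.5,0,0.1,-0.1,0,0,0,0.5,0,0.1,-1.2,0,0,0,0.5,0,0.1,-4,0,0,0,0.5,0,0.1,-8,0,0,0])

```text
time: 27.25
ee_pos: [0.5776, 0.3125, 0.1111]
tcp_rot: [0.001, 0.998, 0.057, -0.003]
ft_force: [0.4, 0.1, -0.4]
width: 0.0639
grip_force: 0.0
```

>>> move_arm(targets=[0.5,0,0,-3,0,0,0,0.6,-1,3,-7,0,0,0,0.8,-2,7,-8,0,0,0,0.8,-2.5,12,-8,0,0,0,0.8,-3,17,-8,0,0,0,0.8,-3.5,22,-8,0,0,0,0.8,-4,27,-8,0,0,0,0.8,-4.5,31,-8,0,0,0])

```text
time: 28.05
ee_pos: [0.5707, -0.0022, 0.194]
tcp_rot: [0.0, 0.998, 0.057, 0.001]
ft_force: [-0.0, 0.3, 1.1]
width: 0.0769
grip_force: 0.0
```

```bash
python3 - <<'E'
from h import *
go([.446,-.333,.185],96)
lemons('top',.045)
E
```

```text
t 28.1 pos [ 0.5707 -0.0022  0.194 ] q6 1.33 tilt [ 0.002 -0.001] w 0.0769 | shift [-16.15  31.44   0.9 ] wz 0.009 dist 35.4
px 26.0 126.0 c [0.7284 0.6578] mid [0.7303 0.6582] len 0.0589 0.064 yaw 13.4
px 176.0 176.0 c [0.5864 0.2142] mid [0.5866 0.2143] len 0.0769 0.0533 yaw 4.5
px 142.0 180.0 c [0.5746 0.314 ] mid [0.5749 0.314 ] len 0.0801 0.056 yaw 7.4
px 364.0 227.0 c [ 0.4457 -0.3307] mid [ 0.4469 -0.3307] len 0.0781 0.0614 yaw 3.1
```

>>> move_arm(targets=[0.8,-1.5,3,0,0,0,0,0.8,-3.5,7,0,0,0,0,0.8,-5.5,11,0,0,0,0,0.8,-7.7,15,0,0,0,0,0.8,-9.8,19,0,0,0,0,0.8,-11.9,23,0,0,0,0,0.8,-14,27,0,0,0,0,0.8,-16,31,0,0,0,0])

```text
time: 28.9
ee_pos: [0.4466, -0.3275, 0.1938]
tcp_rot: [0.0, 0.998, 0.057, 0.001]
ft_force: [0.5, 0.3, 0.5]
width: 0.0767
grip_force: 0.0
```

>>> move_arm(targets=[0.8,-0.2,0.4,3,0,0,0,0.8,-0.2,0.4,5,0,0,0,0.8,-0.2,0.4,5.5,0,0,0,0.8,-0.2,0.4,5.5,0,0,0])

```text
time: 29.3
ee_pos: [0.4453, -0.3295, 0.1373]
tcp_rot: [-0.001, 0.998, 0.057, -0.001]
ft_force: [0.4, -0.2, 0.2]
width: 0.0767
grip_force: 0.0
```

```bash
python3 - <<'E'
from h import *
go([.446,-.333,.021],96)
lemons('wrist')
save('w9',capture('wrist'),1.56)
E
```

```text
t 29.3 pos [ 0.4453 -0.3295  0.1373] q6 0.69 tilt [-0.001  0.001] w 0.0767 | shift [ 0.04  0.37 11.63] wz 0.01 dist 11.6
px 263.0 194.0 c [ 0.4448 -0.3324] mid [ 0.444  -0.3325] len 0.079 0.0568 yaw 6.0
```

View pics/w9.png

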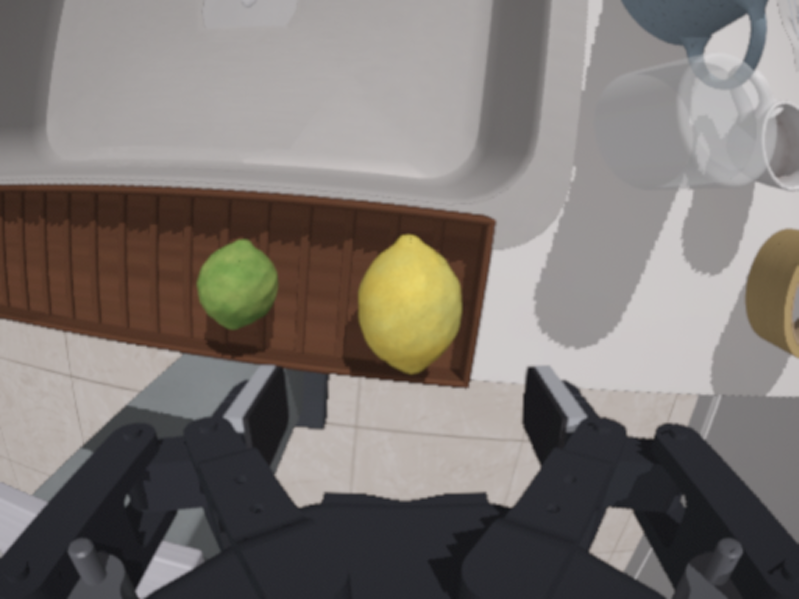

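The lemon at (410, 305) is close to the tray's end wall. I'll grip a little higher so the right finger clears the rim.

>>> move_arm(targets=[0.8,0,0.3,3,0,0,0,0.8,0,0.3,6,0,0,0,0.8,0,0.3,8.5,0,0,0,0.8,0,0.3,10,0,0,0,0.8,0,0.3,10.7,0,0,0,0.8,0,0.3,10.8,0,0,0,0.8,0,0.3,10.8,0,0,0])

```text
time: 30.1
ee_pos: [0.4471, -0.3339, 0.0311]
tcp_rot: [0.001, 0.998, 0.057, 0.001]
ft_force: [0.7, 0.4, -0.7]
width: 0.0771
grip_force: 0.0
```

>>> move_arm(targets=[0.6,0,0,0,0,0,0,0.4,0,0,0,0,0,0,0.2,0,0,0,0,0,0,0,0,0,0,0,0,0,-0.2,0,0,0,0,0,0,-0.2,0,0,0,0,0,0])

```text
time: 30.7
ee_pos: [0.4467, -0.3338, 0.0314]
tcp_rot: [0.001, 0.998, 0.057, 0.001]
ft_force: [-0.8, 1.3, 4.9]
width: 0.0528
grip_force: 30.7
```

>>> move_arm(targets=[-0.2,0,0,-1,0,0,0,-0.2,0,0,-3,0,0,0,-0.2,0,0,-6,0,0,0,-0.2,0,0,-9,0,0,0,-0.2,0,0,-12,0,0,0,-0.2,0,0,-13.5,0,0,0,-0.2,0,0,-13.5,0,0,0])

```text
time: 31.4
ee_pos: [0.4476, -0.3346, 0.168]
tcp_rot: [0.002, 0.998, 0.057, 0.002]
ft_force: [-0.4, -0.2, -1.7]
width: 0.0523
grip_force: 31.9
```

```bash
python3 - <<'E'
from h import *
print(observe()['grip_force'])
go(rk(-.0505,-.05,.165),96.6)
lemons('wrist',.175)
E
```

```text
31.85415714746341
t 31.4 pos [ 0.4476 -0.3346  0.168 ] q6 0.69 tilt [ 0.005 -0.004] w 0.0523 | shift [ 10.01 -52.82   0.08] wz -0.0 dist 53.8
px 259.0 250.0 c [ 0.4457 -0.3345] mid [ 0.444  -0.3347] len 0.0799 0.0572 yaw 7.0
```

>>> move_arm(targets=[-0.2,0.4,-2,0,0,0,0,-0.2,1.1,-6,0,0,0,0,-0.2,1.9,-10.5,0,0,0,0,-0.2,2.8,-15,0,0,0,0,-0.2,3.7,-19.5,0,0,0,0,-0.2,4.6,-24,0,0,0,0,-0.2,5.4,-28.5,0,0,0,0,-0.2,6.2,-32.5,0,0,0,0])

```text
time: 32.25
ee_pos: [0.4677, 0.0, 0.1623]
tcp_rot: [-0.001, 0.998, 0.058, -0.002]
ft_force: [-0.4, 0.8, -1.1]
width: 0.0526
grip_force: 31.9
```

>>> move_arm(targets=[-0.2,0.8,-4.5,0,0,0,0,-0.2,1.6,-9,0,0,0,0,-0.2,2.5,-13.5,0,0,0,0,-0.2,3.3,-17,0,0,0,0,-0.2,3.9,-19.5,0,0,0,0,-0.2,4.1,-20.3,0,0,0,0,-0.2,4.1,-20.3,0,0,0,0])

```text
time: 32.95
ee_pos: [0.486, 0.204, 0.1628]
tcp_rot: [0.0, 0.998, 0.059, -0.002]
ft_force: [0.3, -0.5, -1.9]
width: 0.0524
grip_force: 31.9
```

```bash
python3 - <<'E'
from h import *
go(rk(-.0485,-.05,.0435),96.6)
lemons('wrist',.175)
E
```

```text
t 33.0 pos [0.486  0.204  0.1628] q6 1.72 tilt [-0.004 -0.001] w 0.0524 | shift [ 0.28  0.24 11.93] wz 0.002 dist 11.9
px 263.0 75.0 c [0.5691 0.2127] mid [0.5696 0.2127] len 0.0402 0.0288 yaw 4.6
px 149.0 81.0 c [0.5629 0.2639] mid [0.5633 0.264 ] len 0.0406 0.03 yaw 10.8
px 259.0 250.0 c [0.4866 0.2043] mid [0.4846 0.204 ] len 0.0779 0.0551 yaw 7.0
```

>>> move_arm(targets=[-0.2,0.2,0.2,3,0,0,0,-0.2,0.2,0.2,6,0,0,0,-0.2,0.2,0.2,8.5,0,0,0,-0.2,0.2,0.2,10,0,0,0,-0.2,0.2,0.2,11,0,0,0,-0.2,0.2,0.2,11.6,0,0,0,-0.2,0.2,0.2,11.8,0,0,0,-0.2,0.2,0.2,11.8,0,0,0])

```text
time: 33.8
ee_pos: [0.4908, 0.2015, 0.0475]
tcp_rot: [-0.0, 0.998, 0.057, 0.001]
ft_force: [-1.5, -0.6, -1.5]
width: 0.0525
grip_force: 31.9
```

>>> move_arm(targets=[-0.2,0,0,0.1,0,0,0,-0.2,0,0,0.2,0,0,0])

```text
time: 34.0
ee_pos: [0.491, 0.2017, 0.0457]
tcp_rot: [-0.0, 0.998, 0.057, 0.001]
ft_force: [0.2, -0.2, -1.0]
width: 0.0522
grip_force: 31.9
```

>>> move_arm(targets=[-0.2,-0.2,0,0.1,0,0,0,-0.2,-0.2,0,0.2,0,0,0,-0.2,-0.2,0,0.3,0,0,0,-0.2,-0.2,0,0.3,0,0,0])

```text
time: 34.4
ee_pos: [0.4889, 0.2013, 0.0431]
tcp_rot: [0.0, 0.998, 0.058, 0.0]
ft_force: [-2.1, -1.6, 6.3]
width: 0.0525
grip_force: 32.7
```

Contact again, so I'll release, back away and check.

>>> move_arm(targets=[-0.2,0,0,-0.05,0,0,0,0.25,0,0,-0.05,0,0,0,0.4,0,0,-0.05,0,0,0,0.5,0,0,-0.05,0,0,0,0.5,0,0,-0.05,0,0,0,0.5,0,0,-1.2,0,0,0,0.5,0,0,-4,0,0,0,0.5,0,0,-8,0,0,0])

```text
time: 35.2
ee_pos: [0.4859, 0.2006, 0.1208]
tcp_rot: [0.001, 0.998, 0.057, -0.003]
ft_force: [0.8, -0.2, 0.6]
width: 0.0642
grip_force: 0.0
```

>>> move_arm(targets=[0.5,0,0,-4,0,0,0,0.5,-1,3,-8,0,0,0,0.5,-2,7,-10,0,0,0,0.5,-3,12,-10,0,0,0,0.5,-3,17,-10,0,0,0,0.5,-3,22,-10,0,0,0,0.5,-3,27,-10,0,0,0,0.5,-3,31,-10,0,0,0])

```text
time: 36.0
ee_pos: [0.4939, -0.1128, 0.223]
tcp_rot: [0.001, 0.998, 0.057, 0.001]
ft_force: [-0.0, 0.4, -0.4]
width: 0.064
grip_force: 0.0
```

>>> move_arm(targets=[0.5,0,4,0,0,0,0,0.5,0,8,0,0,0,0,0.5,0,12,0,0,0,0,0.5,0,15,0,0,0,0,0.5,0,15,0,0,0,0,0.5,0,15,0,0,0,0])

```text
time: 36.6
ee_pos: [0.5108, -0.2595, 0.2222]
tcp_rot: [-0.0, 0.998, 0.057, 0.0]
ft_force: [-0.8, 0.6, -0.2]
width: 0.0642
grip_force: 0.0
```

```bash
python3 - <<'E'
from h import *
lemons('top',.045)
a=capture('top')[140:240,105:225]; b=capture('side')[200:300,170:290]
save('end',np.hstack([a,b]),3.3)
E
```

```text
px 26.0 126.0 c [0.7281 0.6584] mid [0.7294 0.6586] len 0.0593 0.0639 yaw 9.2
px 176.0 176.0 c [0.5863 0.2143] mid [0.5876 0.2144] len 0.0795 0.0535 yaw 5.1
px 142.0 180.0 c [0.5745 0.314 ] mid [0.5749 0.3141] len 0.08 0.056 yaw 6.4
px 179.0 211.0 c [0.4842 0.202 ] mid [0.4849 0.2021] len 0.0762 0.0562 yaw 6.6
```

View pics/end.png

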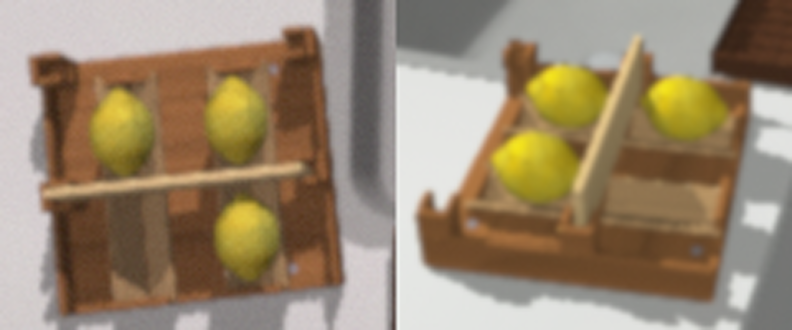

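All three lemons lie in their own cradles, at (122, 130), (237, 120) and (247, 240) in the left half. The divider stands in the middle slots.

```bash
python3 -c "
from cell import r; print(r.job_done())"
```

```text
the job is handed in; nothing more can be done
None
```

The job is handed in: the divider stands home in the middle slots, the one lime is in the tray, and all three lemons lie released in their own cradles, at about 37 s of the 210 s allowed. No verdict came back.

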